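Change gear on a syringe pump and start it

TASK

Put the syringe pump in the gear marked by the blue magnet: with closed fingers push the black knob of its lever out of the slot it stands in, through the H-shaped gate and fully home in the blue-marked slot. Only then press the green run button fully down, let it come up again and move clear. Push the knob gently from outside, never taking it between the fingers, leave the red stop button unpressed and do not disturb the things standing round the pump.

Things in the scene. Friction and masses are not known exactly. Their poses are not given: they have to be found in the camera images.
- pump: white syringe pump fixed on the bench, 220 (x) x 340 (y) mm, deck 78 mm high; origin under its centre, on the bench; x points from its front (robot side) to its back, y left, z up. Left on the deck: the gear gate, a plate with an H-shaped slot; right: two buttons; along the back edge (x over 43 mm): syringe and drive, 126 mm high; a thin needle leads left from it at 110 mm to over the beaker
- gate_centre (a point): centre of the H on the top face of the gate plate, at [-30, 75, 100] mm in the pump's frame. The plate is 116 mm along pump x, 72 mm along y. The H has two slots along pump x, centre lines 15 mm left and right of the centre, closed ends 27 mm in front of and behind it, and one cross channel along y through the centre; all 14 mm wide
- knob (a point): centre of the lever's black ball knob, 36 mm in diameter, on a 9 mm steel stem that comes up through the gate and pivots 80 mm below gate_centre; knob 165 mm from the pivot. Fully home in a slot the knob lies about 45 mm in front of or behind gate_centre and 30 mm (play 5 mm) left or right of it (pump axes). The lever stays where it is left; pushing it takes 1.5 to 2 N
- stem (a point): point on the lever's stem 80 mm above its pivot, that is where the stem passes the gate plate's top. Fully home in a slot it is horizontally about 24 mm from the centre of that slot's magnet
- lever_shift (a joint): lever swing along the slots, rad: 0 in the cross channel, about +0.28 fully home in a slot at the pump's back, about -0.28 fully home in a slot at its front
- lever_cross (a joint): lever swing across, rad: about +0.19 (0.16 to 0.22) in the left (+y of pump) column, about -0.19 in the right column; the stem has about 0.03 rad of play in every slot
- mark_blue: blue round magnet, 16 mm across, 5 mm high, lying on the gate plate 46 mm in front of or behind the H's cross channel, in line with one slot, just past its closed end: the slot to be set. It marks the front or the back slot of the right column, which varies. Origin under its centre; it stays put
- mark_yellow: yellow magnet, the same, marks the other slot of the right column
- mark_white: white magnet, the same, marks the front left slot
- mark_orange: orange magnet, the same, marks the back left slot, in which the lever stands at the start
- run_button (a joint): travel of the green button, m: 0 released, 0.006 fully down; sprung, fully down at 5 N
- run_button_top (a point): centre of the top of the green run button, 24 mm across, in its black housing at [-60, -70] mm in the pump's frame; press it straight down
- stop_button (a joint): travel of the red button, m: 0 released, 0.006 fully down
- stop_button_top (a point): centre of the top of the red stop button, the same size, 62 mm to the right of the green one; leave it alone
- beaker: clear glass low beaker, about 75 mm across with its spout, 75 mm tall, under the pump's needle at the pump's left end; origin under its centre; loose, leave alone
- timer: white table timer, 62 x 62 x 19 mm, lying in front of the pump at the left; loose, leave alone
- tape_roll: roll of beige tape, 60 mm across, 18 mm high, lying to the right of the pump; loose, leave alone
- flask: clear conical flask, 87 mm across, 152 mm tall, to the left; loose, leave alone. Beyond it stands a fixed tall burette on a bottle (round x 0.63, y 0.5 m) with a thin spout that hangs towards the robot at about x 0.48 to 0.6, y 0.5 m, 190 to 350 mm above the bench: keep the arm clear of it
- bottle: clear glass reagent bottle, 51 mm across, 115 mm tall, behind the pump; loose, leave alone
- brown_jar: brown jar with a black lid, 39 mm across, 68 mm tall, to the right; loose, leave alone
- dropper: white dropper bottle with a red teat, 29 mm across, 90 mm tall, behind the pump; loose, leave alone

How it is judged:
On the way, in this order (a step that is already met when the one before it is completed fails the run):
1. the lever is fully home in the slot marked by the blue magnet (horizontal distance between stem and mark_blue below 0.0275 m), for 0.2 s.
2. the green run button is pressed fully down (horizontal distance between stem and mark_blue below 0.0275 m and value of joint run_button above 0.0045 m), for 0.1 s.
At the end, for the whole second after the job is handed in: The lever rests fully home in the slot marked by the blue magnet (stem within 27.5 mm of the magnet's centre, that is at most about 3.5 mm short of fully home at the gate), and both buttons are up (horizontal distance between stem and mark_blue below 0.0275 m and value of joint each of run_button, stop_button below 0.002 m and velocity of joint lever_shift between -0.05 and 0.05 rad/s); the robot touches nothing.
It fails at once if the run button is pressed (more than 3 mm) while the lever is not home in the blue-marked slot (value of joint run_button above 0.003 m and horizontal distance between stem and mark_blue above 0.0285 m).
It fails at once if the red stop button is pressed (more than 3 mm) (value of joint stop_button above 0.003 m).
It fails at once if the knob is taken between the fingers (distance between the grasp point and knob below 0.021 m).
It fails at once if the lever is pushed with more than 40 N (contact force between the fingers and lever_shift above 40 N).
It fails at once if a thing standing round the pump is moved more than 20 mm or lifted (distance of any of beaker, timer, tape_roll, flask, bottle, brown_jar, dropper from where it was at the start of the episode above 0.02 m).
It also fails if it takes over 58 s, if anything falls off the work surface, if the arm or the gripper's body presses on something with over 40 N, if the wrist force passes 120 N, or if a joint passes its speed limit or range.

ROBOT

A 6-joint arm with a two-finger parallel gripper is mounted at the origin on a cart in front of the work surface, level with it; the furniture and walls round the work are solid. World frame = base frame: x ahead of the robot, y to its left, z up, the work surface at z = 0. Lengths are in m, angles in rad, forces in N, time in s.
With the tool pointing down it reaches from about 0.3 to 0.775 m from the base axis. Payload 14.6 kg.
Tool frame: the origin (TCP) lies at the very end of the fingers, on their centre line; the grasp point (between the pads) lies 19 mm behind it; z points along the fingers, x is the direction in which the jaws open and shut, and the axes are right-handed (so a half turn about z gives the same grasp; the last joint's range is limited). The gripper opens to 94 mm and grips with 3 to 60 N. Pads are 16 mm wide; open, the fingers measure 119 mm over their backs; the gripper's body (75 mm by 177 mm) begins 78 mm behind the grasp point.
Start: joints at [1.138, 0.3, 1.521, -0, 1.321, -0.067], TCP at [0.197, 0.514, 0.205] pointing down, gripper open.
Joint ranges: [-3.03, 3.03], [-0.79, 2.21], [0.23, 2.52], [-1.04, 4.18], [0, 3.07], [-2.55, 2.55]. Speed limits (rad/s): [2.22, 2.22, 2.57, 3.14, 3.14, 3.14].

INTERFACE

Orientations are given as [roll, pitch, yaw] about the fixed x, y, z axes, in that order (R = Rz(yaw) Ry(pitch) Rx(roll)).
In Python, from station import ctrl gives the robot as it stands.
- The arm moves only by the shell command python3 -m inch 'ROWS' [FORCE]. ROWS is JSON, one flat list of numbers, 7 for each row, row after row: the shift along the tool's x, y, z in cm, then the turn, a rotation vector about the tool's x, y, z in rad, then the opening, from 0 (shut) to 1 (fully open). In form: [tx, ty, tz, wx, wy, wz, claw, tx, ty, tz, wx, wy, wz, claw, ...]. A call has 1 to 20 rows; each row shifts and turns the commanded pose from where the row before left it, along the tool's axes as they then stand; what a row does not reach is not made up. A row lasts 1/8 s, in which the tool goes at most 62.5 mm and 10.7 degrees, less where a joint would pass 70% of its speed; a pose out of reach is approached as far as the arm can. A call is refused whole if a number of a shift passes 6.25 or a number of a turn 0.188, either way. A call with a gripper value outside its range is refused whole. The fingers move at their own pace and stop on an object; FORCE is the grip in N (left out, the last holds). Time passes only in rows, so rows that do not move let the fingers close. It gives the time, the measured TCP pose, the force and the opening at its end, in the units of the state.
- ctrl.get_obs(): the state, without advancing time (a new reading comes with each control period).
- ctrl.camera(name): name is "side" or "top"; returns (picture, depth): 420x560x3 uint8, red, green, blue; 420x560 float32, m along the optical axis (not along the pixel's ray), 0 where there is no reading.
- ctrl.camera_params(name): a dict with "vertical_fov" (degrees; the focal length in pixels is half the picture's height over the tangent of half this angle, whatever the lens; pixels are square), "cx", "cy" (the principal point, pixels), "distortion" ([k1, k2, p1, p2, k3] as OpenCV has them; the pictures are not rectified), "camera_from_world" (4x4, takes a point from world to camera coordinates). Camera axes: x right, y down, z forward; pixel columns grow to the right and rows downward; lengths in m; the calibration is good to about 2 mm. A picture is of the moment at which its call begins. camera_params takes no time and is no camera call.
- ctrl.hand_in(): hands the job in, once; it reports no verdict.
Trained networks look in the newest picture that a camera, given by its name, has taken for a name from the list of things; names that differ only in an ending like _2 or _b are one class to them, and where a whole thing is asked for, a point or a joint stands for the part that bears it (a point fixed in the world has none). Each returns a list of dicts, best first, with "score" (0 to 1); they miss things now and then, are a little off and sometimes report something else, mostly with a low value. They report only what shows in the picture. A call takes as long as a camera call.
- ctrl.spot_in(camera, label): "bbox" ([centre column, centre row, width, height] in pixels, round what is visible of it).
- ctrl.place_of(camera, label): "centre" ([column, row] in pixels: a listed point, or the origin of a listed thing).
The state is a dict: "time_s": time; "qpos": joint angles; "joint_vel": joint speeds; "tau": joint torques, N m; "ee_pos": TCP position; "eef_rot": TCP orientation; "force": force on the tool from outside, world axes, zero at the start; "moment": the same for the moment, N m; "grip_width": finger opening in m.
Only numpy, scipy, OpenCV 4.12 (cv2) and the standard library are available. Lean on these libraries where they do the work, as an engineer would, in place of code of your own. Each camera call takes 0.05 s, during which the arm holds its last target. There are 200 camera calls.

## Working session

There is one attempt and no reset: what is moved stays moved. The work goes in short steps, Python scripts to look and compute and a shell command to move; the robot and the scene stay as the last step left them, time stands still between calls to the robot, and variables do not carry over. Pictures are saved under pics/ and viewed, about 8 in all and at most 12, crops included, and the job is handed in when it is done.

```bash
mkdir -p pics; ls; cat > h.py <<'E'
from station import ctrl
import numpy as np, cv2
from scipy.spatial.transform import Rotation as R
def K(c):
    p=ctrl.camera_params(c); f=210/np.tan(np.radians(p["vertical_fov"]/2))
    return np.array([[f,0,p["cx"]],[0,f,p["cy"]],[0,0,1]]),np.array(p["distortion"],float),np.array(p["camera_from_world"])
def ray(c,uv):
    k,d,T=K(c); n=cv2.undistortPoints(np.array([[uv]],float),k,d)[0,0]
    o=-T[:3,:3].T@T[:3,3]; return o,T[:3,:3].T@np.array([n[0],n[1],1.])
def atz(c,uv,z):
    o,v=ray(c,uv); return o+v*(z-o[2])/v[2]
def proj(c,P):
    k,d,T=K(c); return cv2.projectPoints(np.array(P,float).reshape(-1,3),cv2.Rodrigues(T[:3,:3])[0],T[:3,3],k,d)[0][:,0]
def tri(a,b):
    (o,v),(q,w)=a,b
    s=np.linalg.lstsq(np.c_[v,-w],q-o,rcond=None)[0]; A=o+v*s[0];B=q+w*s[1]; return (A+B)/2,np.linalg.norm(A-B)
E
python3 - <<'E'
from h import *
for c in("side","top"):
    im,d=ctrl.camera(c); cv2.imwrite(f"pics/{c}0.png",im[:,:,::-1]); np.save(c+"0.npy",d)
np.set_printoptions(precision=4,suppress=True)
r={}
for n in("pump","gate_centre","knob","stem","mark_blue","mark_yellow","mark_white","mark_orange","run_button_top","stop_button_top","beaker"):
    for c in("side","top"):
        l=ctrl.place_of(c,n)[:2]; print(n,c,[(round(x["score"],2),np.round(x["centre"],1)) for x in l])
        if l: r[n,c]=l[0]["centre"]
    if (n,"side") in r and (n,"top") in r: print("   tri",*tri(ray("side",r[n,"side"]),ray("top",r[n,"top"])))
o=ctrl.get_obs(); print(o)
for c in("side","top"): T=K(c)[2]; print(c,-T[:3,:3].T@T[:3,3])
E
```

```text
pics
pump side [(0.93, array([286.6, 227.3]))]
pump top [(0.69, array([288.2, 221. ]))]
   tri [ 0.5575 -0.0865  0.0043] 0.007963606482896662
gate_centre side [(0.91, array([299.4, 215.6])), (0.25, array([323. , 301.7]))]
gate_centre top [(0.71, array([265.7, 227.9]))]
   tri [ 0.514  -0.016   0.1054] 0.002045902016176587
knob side [(0.5, array([284.6, 200.8]))]
knob top []
stem side [(0.49, array([296.3, 220.6]))]
stem top [(0.72, array([260.3, 224.8]))]
   tri [0.5238 0.0001 0.0947] 0.003537764418151865
mark_blue side []
mark_blue top [(0.49, array([269.6, 211.8])), (0.47, array([403.7, 250.4]))]
mark_yellow side []
mark_yellow top [(0.74, array([255.5, 211.2])), (0.56, array([275.1, 241.4]))]
mark_white side []
mark_white top [(0.36, array([262.4, 242.7]))]
mark_orange side []
mark_orange top [(0.51, array([257.8, 212.9])), (0.44, array([262.4, 241.8]))]
run_button_top side [(0.49, array([302.9, 194.7]))]
run_button_top top [(0.59, array([313.5, 229.4]))]
   tri [ 0.5116 -0.1559  0.1076] 0.0027254909201605538
stop_button_top side [(0.36, array([304.9, 182.7])), (0.34, array([300.8, 219.2]))]
stop_button_top top [(0.56, array([337.9, 229.5]))]
   tri [ 0.51   -0.2257  0.1201] 0.004434757691591949
beaker side [(0.65, array([267.2, 265. ]))]
beaker top [(0.91, array([218.8, 201.4])), (0.22, array([269. , 226.5]))]
   tri [ 0.6087  0.1332 -0.0009] 0.007715891842905465
{'time_s': 1.2, 'qpos': array([ 1.1384,  0.2999,  1.521 , -0.    ,  1.3207, -0.0666]), 'joint_vel': array([-0.0024,  0.0003, -0.0012, -0.0004,  0.0002, -0.0004]), 'tau': array([  0.0032, -53.1666, -35.2916,   0.071 ,   0.0214,  -0.    ]), 'ee_pos': array([0.1967, 0.5136, 0.2054]), 'eef_rot': array([3.1416, 0.    , 1.205 ]), 'force': array([ 0.9797, -0.1526, -0.3829]), 'moment': array([-0.0169,  0.0125,  0.0172]), 'grip_width': 0.09436728713036034}
side [0.4448 1.4068 1.0199]
top [ 0.2802 -0.0116  1.6663]
```

```bash
python3 - <<'E'
import cv2,numpy as np
a=cv2.imread("pics/top0.png"); b=cv2.imread("pics/side0.png")
A=cv2.resize(a[190:265,195:355],(800,375),interpolation=cv2.INTER_CUBIC)
B=cv2.resize(b[165:245,250:340],None,fx=5,fy=5,interpolation=cv2.INTER_CUBIC)
cv2.imwrite("pics/topc.png",A);cv2.imwrite("pics/sidec.png",B)
E
```

```text
(no output)
```

View pics/topc.png

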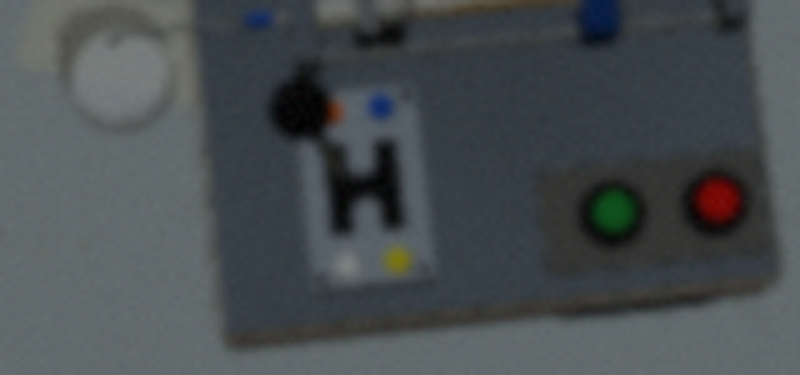

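View pics/side0.png

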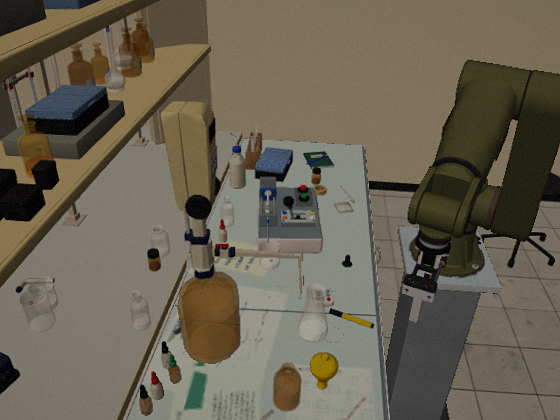

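The top crop shows the knob at back left, full-picture pixel (254.6, 211.4). Blue is at back right (271, 211.4), yellow front right, white front left. Green is at about (317.6, 232) and red at (338.6, 230). The side view shows the pump at about (290, 215) with the arm out of the way. Next I fit the pump pose from the colour centroids.

```bash
cat > fit.py <<'E'
from h import *
from scipy.optimize import least_squares
np.set_printoptions(precision=4,suppress=True)
im=cv2.imread("pics/top0.png").astype(float); d=np.load("top0.npy")
b,g,r=im[:,:,0],im[:,:,1],im[:,:,2]
def cen(w,u,v,s=4):
    u,v=int(round(u)),int(round(v)); W=np.clip(w[v-s:v+s+1,u-s:u+s+1],0,None); W=np.clip(W-.35*W.max(),0,None)
    y,x=np.mgrid[v-s:v+s+1,u-s:u+s+1]; return np.array([(W*x).sum(),(W*y).sum()])/W.sum()
px=dict(blue=cen(b-np.maximum(r,g)*1.2,271,211.4,3),yellow=cen(np.minimum(r,g)-1.3*b,274.6,242,3),green=cen(g-1.3*r,317.6,232,5),red=cen(r-1.5*g,338.6,230.4,5),white=cen(np.minimum(np.minimum(r,g),b)-105,264,243,2))
L=dict(blue=[16,60,105],yellow=[-76,60,105],white=[-76,90,105],green=[-60,-70,None],red=[-60,-132,None])
T=K("top")[2]
for n in px:
    u,v=np.round(px[n]).astype(int); dd=np.median(d[v-1:v+2,u-1:u+2]); o,ry=ray("top",px[n]); P=o+ry*dd/(T[2,:3]@ry); print(n,px[n],P)
    if L[n][2] is None: L[n][2]=P[2]*1000
ns=list(px)
def world(p,q):
    c,s=np.cos(p[2]),np.sin(p[2]); q=np.array(q)/1000; return np.array([p[0]+c*q[0]-s*q[1],p[1]+s*q[0]+c*q[1],q[2]])
if __name__=="__main__":
    f=lambda p:np.concatenate([proj("top",world(p,L[n]))[0]-px[n] for n in ns])
    S=least_squares(f,[.55,-.08,.1],loss="soft_l1",f_scale=.5); p=S.x; print("pose",p); print(f(p).reshape(-1,2))
    np.save("pose.npy",p)
    for n,q in dict(gate=[-30,75,100],knobBL=[15,105,176],green=[-60,-70,L["green"][2]]).items(): w=world(p,q); print(n,w,proj("top",w),proj("side",w))
    for q in ([-110,170,78],[-110,-170,78]): print(proj("top",world(p,q)))
E
python3 fit.py
```

```text
blue [270.6029 210.8114] [ 0.566  -0.0295  0.1066]
yellow [274.1238 241.5837] [ 0.4753 -0.0414  0.1041]
green [317.2926 231.7125] [ 0.5076 -0.168   0.0991]
red [338.1715 229.4866] [ 0.5154 -0.2294  0.0996]
white [263.9793 242.5311] [ 0.4719 -0.0119  0.1052]
pose [ 0.5583 -0.0912  0.1268]
[[ 0.0226 -0.0888]
 [-0.0478 -0.0189]
 [ 0.0693  0.0033]
 [ 0.083  -0.0294]
 [-0.1276  0.1313]]
gate [ 0.519  -0.0206  0.1   ] [[267.2427 226.8619]] [[297.6937 216.0424]]
knobBL [0.5599 0.0149 0.176 ] [[255.1495 208.2053]] [[285.4222 201.6414]]
green [ 0.5076 -0.1682  0.0991] [[317.3619 231.7158]] [[303.7473 195.0085]]
[[238.0981 258.0676]]
[[352.1409 245.7375]]
```

```bash
cat > tcp.py <<'E'
from h import *
np.set_printoptions(precision=4,suppress=True)
p=np.load("pose.npy"); c,s=np.cos(p[2]),np.sin(p[2]); Rp=np.array([[c,-s,0],[s,c,0],[0,0,1]])
def pump(w): return (Rp.T@(np.array(w)-[p[0],p[1],0]))*1000
def st():
    o=ctrl.get_obs(); print("t",round(o["time_s"],2),"pump xyz mm",pump(o["ee_pos"]).round(1),"yaw err",round(o["eef_rot"][2]-p[2]-np.pi/2,4),o["eef_rot"],"F pump",(Rp.T@o["force"]).round(1),"w",round(o["grip_width"],3))
def knob(c,pub=None,zmin=.145):
    "mm centre of a 18 mm sphere on the depth points above z"
    from scipy.optimize import least_squares
    im,d=ctrl.camera(c); k,di,T=K(c)
    vv,uu=np.nonzero(d>0); n=cv2.undistortPoints(np.c_[uu,vv].astype(float)[:,None],k,di)[:,0]; z=d[vv,uu]
    P=(np.c_[n*z[:,None],z]-T[:3,3])@T[:3,:3]; q=(Rp.T@(P-[p[0],p[1],0]).T).T*1000
    m=(q[:,2]>zmin*1000)&(q[:,2]<200)&(abs(q[:,0]+15)<70)&(abs(q[:,1]-75)<75)&(im[vv,uu].max(1)<70)
    q=q[m]; 
    if len(q)<8: print(c,"few",len(q)); return im,None
    S=least_squares(lambda x:np.linalg.norm(q-x,axis=1)-18,q.mean(0)-[0,0,5],loss="soft_l1",f_scale=2)
    print(c,"knob",S.x.round(1),"n",len(q),"rms",np.sqrt(np.mean(S.fun**2)).round(1)); return im,S.x
E
python3 - <<'E'
from tcp import *
st(); knob("top"); knob("side")
E
```

```text
t 1.2 pump xyz mm [-282.1  645.6  205.4] yaw err -0.4927 [3.1416 0.     1.205 ] F pump [ 1.  -0.3 -0.4] w 0.094
top knob [  6.7 105.8 177.5] n 125 rms 2.6
side knob [  6.6 106.7 178. ] n 102 rms 3.2
```

```bash
python3 -m inch '[0,0,-1.5,0,0,-0.12,0, 0,0,-1.5,0,0,-0.12,0, 0,0,-1,0,0,-0.12,0, 0,0,0,0,0,-0.133,0, 0,0,0,0,0,0,0, 0,0,0,0,0,0,0]' 20; python3 -c "
from tcp import *
st()"
```

```text
time_s: 2.05
ee_pos: [0.1967, 0.5136, 0.2453]
eef_rot: [-3.141, 0.0, 1.695]
force: [0.2, 0.3, -0.5]
grip_width: 0.0372
t 2.05 pump xyz mm [-282.2  645.6  245.3] yaw err -0.0026 [-3.1414  0.0003  1.6951] F pump [ 0.2  0.3 -0.5] w 0.037
```

```bash
python3 -m inch '[-3.6,2.2,0,0,0,0,0,-3.6,2.2,0,0,0,0,0,-3.6,2.2,0,0,0,0,0,-3.6,2.2,0,0,0,0,0,-3.6,2.2,0,0,0,0,0,-3.6,2.2,0,0,0,0,0,-3.6,2.2,0,0,0,0,0,-3.6,2.2,0,0,0,0,0,-3.6,2.2,0,0,0,0,0,-3.6,2.2,0,0,0,0,0,-3.6,2.2,0,0,0,0,0,-3.6,2.2,0,0,0,0,0,-3.6,2.2,0,0,0,0,0,-3.6,2.2,0,0,0,0,0,-3.6,2.2,0,0,0,0,0,0,0,0,0,0,0,0,0,0,0,0,0,0,0]'; python3 -c "
from tcp import *
st()"
```

```text
time_s: 4.18
ee_pos: [0.5923, 0.0201, 0.2452]
eef_rot: [-3.141, -0.0, 1.697]
force: [0.2, 0.6, 0.1]
grip_width: 0.0001
t 4.17 pump xyz mm [ 47.8 106.1 245.2] yaw err -0.001 [-3.1411 -0.0002  1.6967] F pump [0.2 0.6 0.1] w 0.0
```

```bash
python3 -m inch '[0,0,2,0,0,0,0,0,0,2,0,0,0,0,0,0,2,0,0,0,0,0,0,2,0,0,0,0,0,0,0.5,0,0,0,0,0,-0.3,0,0,0,0,0,0,-0.3,0,0,0,0,0,0,-0.3,0,0,0,0,0,0,-0.3,0,0,0,0,0]'; python3 - <<'E'
from tcp import *
st()
im,k=knob("side"); cv2.imwrite("pics/s1.png",cv2.resize(im[150:260,230:360],(780,660)[:2],interpolation=cv2.INTER_CUBIC)[:600,:,::-1])
E
```

```text
time_s: 5.3
ee_pos: [0.5805, 0.0183, 0.1608]
eef_rot: [3.141, 0.0, 1.698]
force: [-0.0, 0.8, -0.7]
grip_width: 0.0004
t 5.3 pump xyz mm [ 35.9 105.7 160.8] yaw err 0.0003 [3.1411 0.0001 1.6979] F pump [ 0.1  0.8 -0.7] w 0.0
side knob [  7.1 107.8 177.3] n 111 rms 4.6
```

View pics/s1.png

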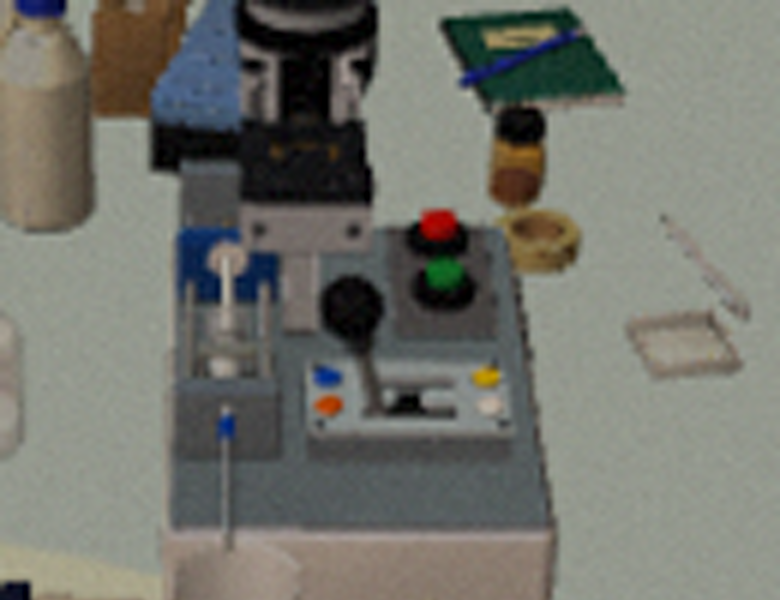

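The crop shows the closed fingers (about 305, 290) just behind the knob (350, 308). The stem is in the back left slot, and blue at (328, 377) is confirmed as back right. Now I push forward.

```bash
python3 -m inch '[0,-0.3,0,0,0,0,0,0,-0.3,0,0,0,0,0,0,-0.3,0,0,0,0,0,0,-0.3,0,0,0,0,0,0,-0.3,0,0,0,0,0,0,-0.3,0,0,0,0,0,0,-0.3,0,0,0,0,0,0,-0.3,0,0,0,0,0,0,-0.3,0,0,0,0,0,0,-0.3,0,0,0,0,0,0,-0.3,0,0,0,0,0,0,0,0,0,0,0,0]'; python3 - <<'E'
from tcp import *
st(); knob("side"); knob("top")
E
```

```text
time_s: 6.85
ee_pos: [0.5477, 0.0141, 0.1604]
eef_rot: [-3.141, -0.0, 1.698]
force: [0.6, 0.5, 0.8]
grip_width: 0.0002
t 6.85 pump xyz mm [  2.9 105.7 160.4] yaw err 0.0003 [-3.1414 -0.      1.6979] F pump [0.6 0.4 0.8] w 0.0
side knob [-24.6 108.3 181. ] n 97 rms 3.4
top few 0
```

```bash
python3 -m inch '[0,-0.3,0,0,0,0,0,0,-0.3,0,0,0,0,0,0,0,0,0,0,0,0]'; python3 - <<'E'
from tcp import *
st(); im,_=knob("side"); cv2.imwrite("pics/s2.png",cv2.resize(im[170:245,255:355],(800,600),interpolation=cv2.INTER_CUBIC)[:,:,::-1])
E
```

```text
time_s: 7.32
ee_pos: [0.5418, 0.0133, 0.1605]
eef_rot: [-3.141, 0.0, 1.698]
force: [0.7, 0.1, -0.2]
grip_width: 0.0002
t 7.33 pump xyz mm [ -3.2 105.7 160.5] yaw err 0.0003 [-3.1414  0.      1.698 ] F pump [ 0.7  0.  -0.2] w 0.0
side knob [-30.5 109.  181. ] n 97 rms 3.7
```

View pics/s2.png

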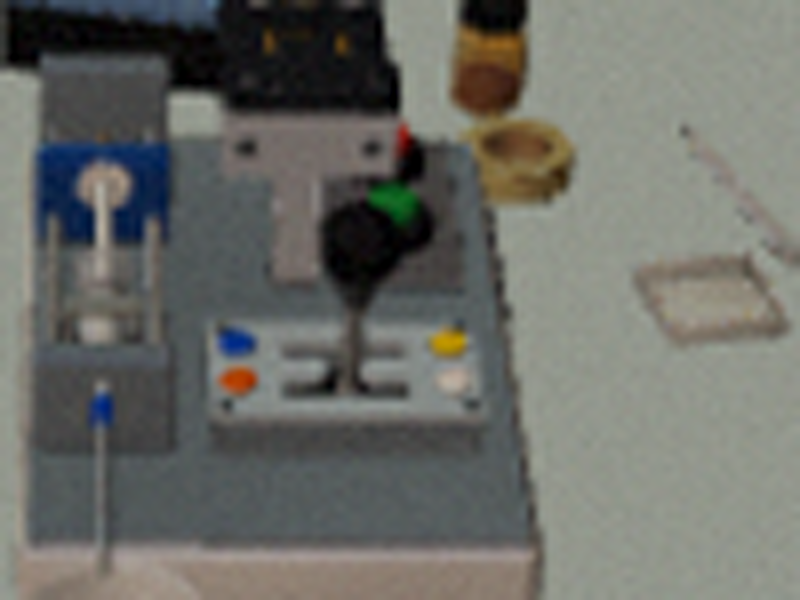

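The crop shows the stem (350, 370) midway between the slot ends, so it is in the cross channel. Next I go round to the left side and push right.

```bash
python3 -m inch '[0,0.5,0,0,0,0,0,0,0.5,0,0,0,0,0,1.1,0,0,0,0,0,0,1.1,0,0,0,0,0,0,1.1,0,0,0,0,0,0,1.1,0,0,0,0,0,0,0,-0.9,0,0,0,0,0,0,-0.9,0,0,0,0,0,0,-0.9,0,0,0,0,0,0,-0.98,0,0,0,0,0,-0.4,0,0,0,0,0,0,-0.4,0,0,0,0,0,0,-0.4,0,0,0,0,0,0,-0.4,0,0,0,0,0,0,-0.4,0,0,0,0,0,0,-0.4,0,0,0,0,0,0,-0.4,0,0,0,0,0,0,-0.4,0,0,0,0,0,0,0,0,0,0,0,0,0]'; python3 - <<'E'
from tcp import *
st(); knob("side"); knob("top")
E
```

```text
time_s: 9.75
ee_pos: [0.5139, 0.0215, 0.1604]
eef_rot: [-3.141, 0.0, 1.698]
force: [-0.5, -0.5, 0.4]
grip_width: 0.0005
t 9.75 pump xyz mm [-29.8 117.4 160.4] yaw err 0.0 [-3.1415  0.0002  1.6976] F pump [-0.5 -0.4  0.4] w 0.0
side knob [-30.9 107.2 182.7] n 30 rms 4.9
top few 4
```

```bash
python3 -m inch '[-0.4,0,0,0,0,0,0,-0.4,0,0,0,0,0,0,-0.4,0,0,0,0,0,0,-0.4,0,0,0,0,0,0,-0.4,0,0,0,0,0,0,-0.4,0,0,0,0,0,0,-0.4,0,0,0,0,0,0,-0.4,0,0,0,0,0,0,-0.4,0,0,0,0,0,0,0,0,0,0,0,0,0]'; python3 - <<'E'
from tcp import *
st(); im,_=knob("side"); cv2.imwrite("pics/s3.png",cv2.resize(im[170:245,255:355],(800,600),interpolation=cv2.INTER_CUBIC)[:,:,::-1])
E
```

```text
time_s: 11.1
ee_pos: [0.5184, -0.0142, 0.1604]
eef_rot: [-3.141, 0.0, 1.698]
force: [-0.0, 0.1, -0.8]
grip_width: 0.0007
t 11.1 pump xyz mm [-29.8  81.4 160.4] yaw err 0.0 [-3.1414  0.0002  1.6977] F pump [-0.   0.1 -0.8] w 0.001
side knob [-31.7  68.7 182.5] n 27 rms 5.4
```

View pics/s3.png

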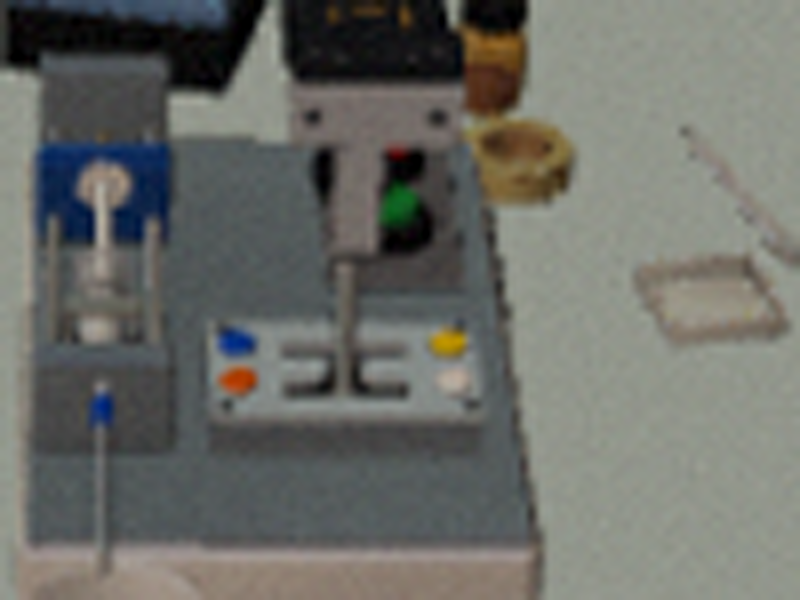

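The knob is hidden behind the fingers, and the stem (345, 300–370) is moving along the cross channel towards the right column. About 6–7 mm to go.

```bash
python3 -m inch '[-0.2,0,0,0,0,0,0,-0.2,0,0,0,0,0,0,-0.2,0,0,0,0,0,0,0,0,0,0,0,0,0]'; python3 - <<'E'
from tcp import *
st()
E
python3 -m inch '[0.5,0,0,0,0,0,0,1,0,0,0,0,0,0,0,-1.2,0,0,0,0,0,0,-1.2,0,0,0,0,0,0,-1.2,0,0,0,0,0,0,-1,0,0,0,0,0]'; python3 - <<'E'
from tcp import *
st(); im,_=knob("side"); cv2.imwrite("pics/s4.png",cv2.resize(im[170:245,255:355],(800,600),interpolation=cv2.INTER_CUBIC)[:,:,::-1]); knob("top")
E
```

```text
time_s: 11.65
ee_pos: [0.5192, -0.02, 0.1604]
eef_rot: [-3.142, 0.0, 1.698]
force: [0.1, -0.7, -0.1]
grip_width: 0.0004
t 11.65 pump xyz mm [-29.7  75.6 160.4] yaw err 0.0002 [-3.1416  0.0001  1.6978] F pump [ 0.  -0.7 -0.1] w 0.0
time_s: 12.4
ee_pos: [0.4708, -0.011, 0.1606]
eef_rot: [3.141, 0.0, 1.698]
force: [0.1, 0.3, 0.4]
grip_width: 0.0008
t 12.4 pump xyz mm [-76.6  90.6 160.6] yaw err 0.0001 [3.1413 0.0001 1.6977] F pump [0.1 0.2 0.4] w 0.001
side knob [-31.5  46.2 181. ] n 102 rms 12.2
top few 1
```

View pics/s4.png

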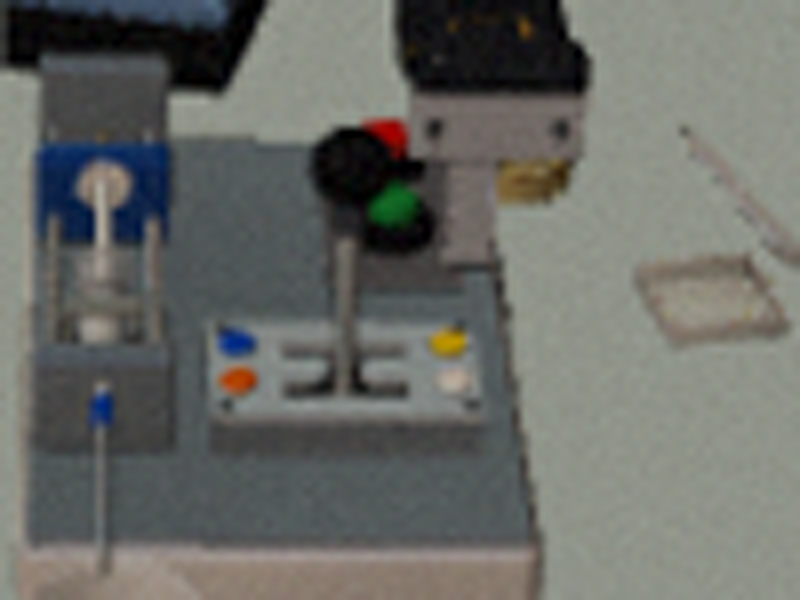

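The knob (350, 165) now leans over the right column, fitted at y = 46, and the fingers are at front left. Next I go in front of the knob and push back.

```bash
python3 -m inch '[-1.5,0,0,0,0,0,0,-1.5,0,0,0,0,0,0,-1.5,0,0,0,0,0,0,0,0.8,0,0,0,0,0,0,0.5,0,0,0,0,0,0,0.4,0,0,0,0,0,0,0.4,0,0,0,0,0,0,0.4,0,0,0,0,0,0,0.4,0,0,0,0,0,0,0.4,0,0,0,0,0,0,0.4,0,0,0,0,0,0,0.4,0,0,0,0,0,0,0.4,0,0,0,0,0,0,0.4,0,0,0,0,0,0,0.4,0,0,0,0,0,0,0,0,0,0,0,0]'; python3 - <<'E'
from tcp import *
st(); knob("side"); knob("top")
E
```

```text
time_s: 14.5
ee_pos: [0.5301, -0.0486, 0.1603]
eef_rot: [-3.141, 0.0, 1.698]
force: [-0.9, -1.1, -0.7]
grip_width: 0.0002
t 14.5 pump xyz mm [-22.5  45.7 160.3] yaw err 0.0004 [-3.1415  0.      1.6981] F pump [-1.  -0.9 -0.7] w 0.0
side knob [  2.3  46.6 179.2] n 105 rms 4.3
top few 0
```

```bash
python3 -m inch '[0,0.2,0,0,0,0,0,0,0.2,0,0,0,0,0,0,0.2,0,0,0,0,0,0,0.2,0,0,0,0,0,0,0.15,0,0,0,0,0,0,0,0,0,0,0,0]'; python3 - <<'E'
from tcp import *
st(); knob("side")
E
```

```text
time_s: 15.35
ee_pos: [0.5395, -0.0474, 0.1604]
eef_rot: [3.142, 0.0, 1.698]
force: [-0.8, 0.9, -0.8]
grip_width: 0.0005
t 15.35 pump xyz mm [-13.1  45.8 160.4] yaw err 0.0004 [3.1415 0.     1.698 ] F pump [-0.7  1.  -0.8] w 0.0
side knob [ 11.8  46.5 177.2] n 105 rms 4.7
```

```bash
python3 -m inch '[0,0.1,0,0,0,0,0,0,0.1,0,0,0,0,0]'; python3 -m inch '[0,0.1,0,0,0,0,0,0,0.05,0,0,0,0,0]';python3 - <<'E'
from tcp import *
st(); knob("side")
E
```

```text
time_s: 15.65
ee_pos: [0.5414, -0.0472, 0.1605]
eef_rot: [-3.142, -0.0, 1.698]
force: [-2.2, 0.4, -1.1]
grip_width: 0.0004
time_s: 15.9
ee_pos: [0.5426, -0.047, 0.1603]
eef_rot: [-3.141, -0.0, 1.698]
force: [-3.9, 0.7, -2.3]
grip_width: 0.0006
t 15.9 pump xyz mm [-10.   45.8 160.3] yaw err 0.0004 [-3.1407 -0.0001  1.698 ] F pump [-3.7  1.2 -2.3] w 0.001
side knob [ 14.7  46.9 176.5] n 104 rms 4.5
```

```bash
python3 -m inch '[0,-0.5,0,0,0,0,0,0,-1.5,0,0,0,0,0,0,-1.5,0,0,0,0,0,0,-1.5,0,0,0,0,0,-2.3,0,0,0,0,0,0,-2.3,0,0,0,0,0,0,-2.3,0,0,0,0,0,0,-2.3,0,0,0,0,0,0,-2.38,0,0,0,0,0,0,0,0,1,0,0,0,0,0,0,1,0,0,0,0,0,0,1,0,0,0,0,0,0,1,0,0,0,0,0,0,0,0,0,0,0]'; python3 - <<'E'
from tcp import *
st(); im,_=knob("side"); cv2.imwrite("pics/s5.png",cv2.resize(im[170:245,255:355],(800,600),interpolation=cv2.INTER_CUBIC)[:,:,::-1])
E
```

```text
time_s: 17.7
ee_pos: [0.5076, -0.1678, 0.1196]
eef_rot: [-3.14, -0.001, 1.698]
force: [0.5, -0.3, -0.7]
grip_width: 0.0003
t 17.7 pump xyz mm [-59.9 -69.6 119.6] yaw err 0.0007 [-3.1403 -0.0007  1.6984] F pump [ 0.5 -0.4 -0.7] w 0.0
side knob [ 15.4  46.3 176.1] n 99 rms 3.5
```

View pics/s5.png

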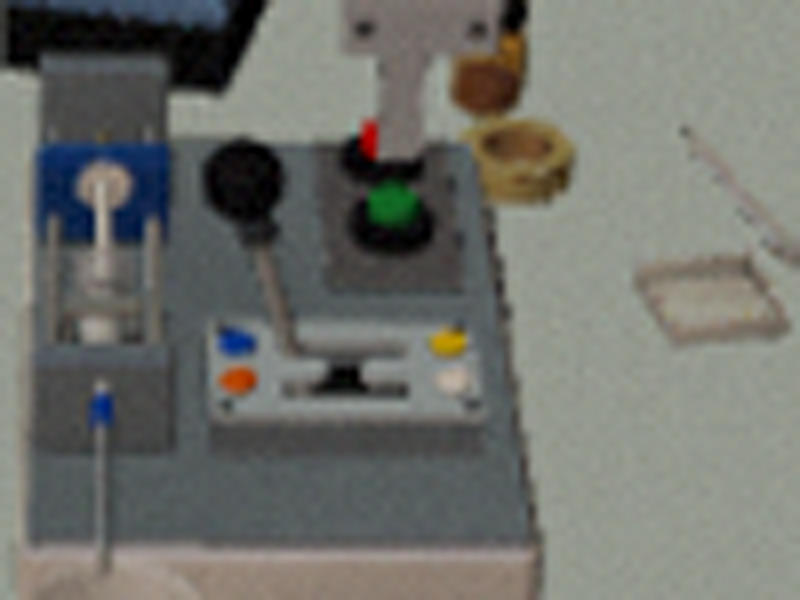

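The stem (290, 345) is at the back end of the right slot next to blue, and the knob is fitted at x = 15.4 (home is 15). The fingers hang over the green button. Press now.

```bash
python3 -m inch '[0,0,0.6,0,0,0,0,0,0,0.6,0,0,0,0,0,0,0.6,0,0,0,0,0,0,0.3,0,0,0,0,0,0,0,0,0,0,0]';python3 -m inch '[0,0,0.2,0,0,0,0,0,0,0.2,0,0,0,0,0,0,0,0,0,0,0]'; python3 -m inch '[0,0,0.1,0,0,0,0,0,0,0,0,0,0,0]'
```

```text
time_s: 18.38
ee_pos: [0.5079, -0.1682, 0.0994]
eef_rot: [-3.141, -0.0, 1.698]
force: [-1.7, -0.3, 3.2]
grip_width: 0.0006
time_s: 18.75
ee_pos: [0.508, -0.1682, 0.0958]
eef_rot: [3.141, 0.0, 1.698]
force: [-1.9, 1.2, 6.1]
grip_width: 0.0005
time_s: 19.0
ee_pos: [0.5081, -0.1683, 0.0956]
eef_rot: [3.141, 0.0, 1.698]
force: [-6.8, 2.3, 16.2]
grip_width: 0.0005
```

The force climbed along the 5 N / 6 mm spring line (3.2 N, then 6.1 N) and then hit a hard stop at 16 N, so the button is fully down. Release and clear.

```bash
python3 -m inch '[0,0,0,0,0,0,0,0,0,-0.5,0,0,0,0,0,0,-1,0,0,0,0,0,0,-2,0,0,0,0,0,0,-3,0,0,0,0,0,0,-3,0,0,0,0,0,0,-3,0,0,0,0,0,0,-3,0,0,0,0,0,-1,-3,0,0,0,0,0,-1,-3,0,0,0,0,0,-1,-3,0,0,0,0,0,0,0,0,0,0,0,0,0,0,0,0,0,0,0]'; python3 - <<'E'
from tcp import *
st(); im,_=knob("side"); knob("top"); cv2.imwrite("pics/s6.png",cv2.resize(im[170:245,255:355],(800,600),interpolation=cv2.INTER_CUBIC)[:,:,::-1])
E
```

```text
t 19.0 pump xyz mm [-59.5 -70.2  95.6] yaw err 0.0004 [3.1409 0.0004 1.6981] F pump [-6.5  3.1 16.2] w 0.0
side knob [ 15.7  48.  177.1] n 98 rms 3.5
top knob [ 15.6  45.2 176.2] n 128 rms 2.4$: bad value
```

View pics/s6.png

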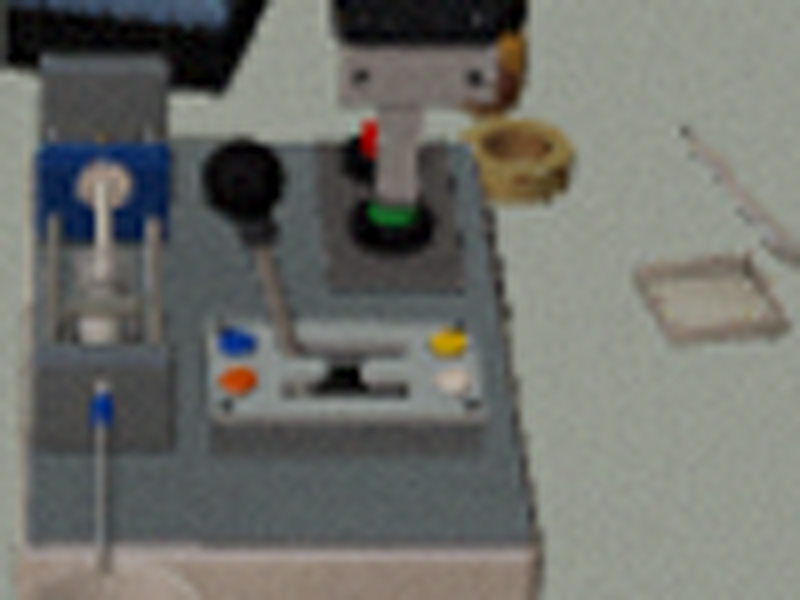

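The move was refused because I had miscounted its numbers. The picture shows the button held down (green flattened at 392, 213) and the lever home. Release now.

```bash
python3 -m inch '[0,0,-0.5,0,0,0,0, 0,0,-1,0,0,0,0, 0,0,-2,0,0,0,0, 0,0,-3,0,0,0,0, 0,0,-3,0,0,0,0, 0,0,-3,0,0,0,0, 0,-1,-2,0,0,0,0, 0,-2,0,0,0,0,0, 0,-3,0,0,0,0,0, 0,-3,0,0,0,0,0, 0,0,0,0,0,0,0, 0,0,0,0,0,0,0]'; python3 - <<'E'
from tcp import *
st(); im,_=knob("side"); knob("top"); cv2.imwrite("pics/s7.png",cv2.resize(im[170:245,255:355],(800,600),interpolation=cv2.INTER_CUBIC)[:,:,::-1])
E
```

```text
time_s: 20.6
ee_pos: [0.4192, -0.1797, 0.2397]
eef_rot: [3.141, 0.0, 1.698]
force: [-0.0, 0.5, 0.4]
grip_width: 0.0003
t 20.6 pump xyz mm [-149.1  -70.2  239.7] yaw err 0.0002 [3.141  0.0003 1.6979] F pump [0.  0.5 0.4] w 0.0
side knob [ 15.8  47.9 176.3] n 99 rms 3.1
top knob [ 15.3  44.9 175.5] n 128 rms 2.9
```

View pics/s7.png

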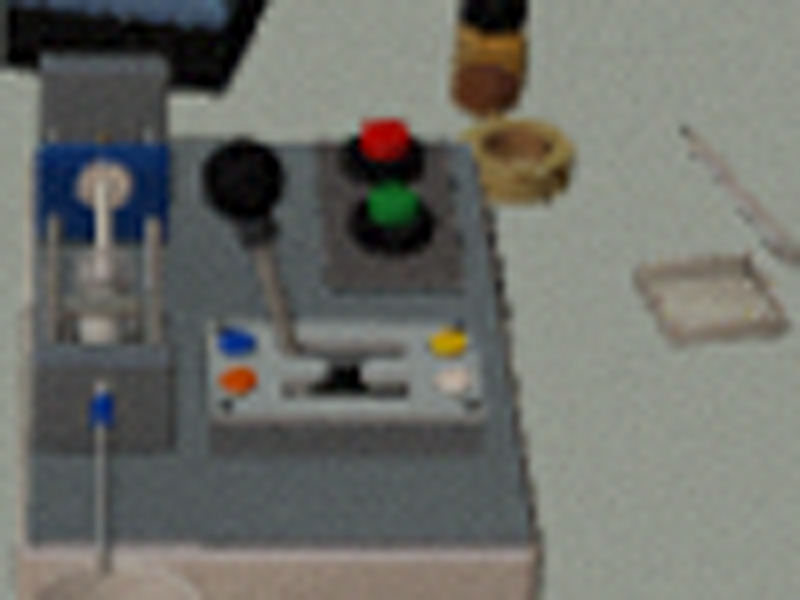

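Both buttons are up (green at 395, 203; red at 385, 138), the lever is home beside blue, and the arm is clear.

```bash
python3 -c "
from station import ctrl
print(ctrl.hand_in())"
```

```text
the job is handed in; nothing more can be done
None
```

The lever is fully home in the blue-marked slot (back right), the run button was then pressed and came up again, and the job is handed in at about 21 s. The hand-in gives no verdict.

**What I did:** With closed fingers I pushed the knob forward out of the back left slot. Then I pushed it right through the cross channel and back until it met the slot's end. After that I pressed the green button and moved clear.

**Last checks:**
- **Lever:** the knob sits 45–46 mm behind the gate centre, where fully home is about 45 mm. Both cameras agree in x; they differ by 3 mm in y (45 and 48 mm), which is within the play.
- **Run button:** I judged full travel from force (3.2 N, 6.1 N, then a hard stop at 16 N) and from a picture of it held down; the joint value itself can't be read.
- **End state:** the last picture shows both buttons up and the arm clear. I never went near the stop button.
- **Pushing force:** the highest wrist reading I saw while pushing the lever was about 4 N, read at the end of each move.

**What failed or disagreed:**
- One retreat command was refused because I had miscounted its numbers. It only made the button press a little longer.
- Knob fits were unreliable while the fingers hid the knob, so I relied on the finger position there.
- I didn't measure the loose things round the pump; those visible in the last crop look unmoved.

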